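Sort filter cartridges and unlatch the loaded carrier

ROBOT

A 6-joint arm with a two-finger parallel gripper is mounted at the origin on a cart in front of the work surface, level with it; the furniture and walls round the work are solid. World frame = base frame: x ahead of the robot, y to its left, z up, the work surface at z = 0. Lengths are in m, angles in rad, forces in N, time in s.
With the tool pointing down it reaches from about 0.375 to 0.975 m from the base axis. Payload 3.8 kg.
Tool frame: the origin (TCP) lies on the centre line of the jaws, within the pads' length; the fingertips stand manip.tips_ahead ahead of it and the grasp point (between the pads) lies 5 mm behind it (manip.tips_ahead is the distance from the TCP to the fingertips, in m); z points along the fingers, y is the line along which they close (so a half turn about z gives the same grasp; the last joint's range is limited). The gripper opens to 85 mm and grips with 20 to 120 N. Pads are 22 mm wide; open, the fingers measure 114 mm over their backs; the gripper's body (76 mm by 85 mm) begins 54 mm behind the grasp point. The pads swing forward as they close: fully open they stand 13 mm farther back than shut.
Start: joints at [-1.31, 0.264, 1.604, -0, 1.274, -0.037], TCP at [0.198, -0.645, 0.245] pointing down, gripper open.
Joint ranges: [-2.63, 2.63], [-0.94, 2.18], [0.31, 2.57], [-1.31, 4.45], [0, 2.66], [-2.55, 2.55]. Speed limits (rad/s): [2.57, 2.57, 3.14, 3.14, 3.14, 3.14].

INTERFACE

Orientations are given as a 3x3 rotation matrix whose columns are the frame's x, y, z axes.
In Python, from workcell import monitor, vision, manip gives the robot as it stands.
- The arm moves only by the tool jog_arm, never from a script. Its argument "motion" is one flat list of numbers, 5 for each row, row after row: the opening, from 0 (shut) to 1 (fully open), then the shift along the world's x, y, z in m, then the turn about the world's z in rad. In form: [grip, tx, ty, tz, yaw, grip, tx, ty, tz, yaw, ...]. A call has 1 to 10 rows; each row shifts and turns the commanded pose from where the row before left it; what a row does not reach is not made up. A row lasts 1/10 s, in which the tool goes at most 50 mm and 8.59 degrees, less where a joint would pass 70% of its speed; a pose out of reach is approached as far as the arm can. A call is refused whole if a number of a shift passes 0.05 or a number of a turn 0.15, either way. A call with a gripper value outside its range is refused whole. The fingers move at their own pace and stop on an object; "grip_force" is the grip in N (left out, the last holds). Time passes only in rows, so rows that do not move let the fingers close. It gives the time, the measured TCP pose, the force, the opening and the grip force at its end, in the units of the state.
- monitor.get_obs(): the state, without advancing time (a new reading comes with each control period).
- vision.get_image(name): name is "scene" or "top" or "wrist"; returns (picture, depth): 420x560x3 uint8, red, green, blue; 420x560 float32, m along the optical axis (not along the pixel's ray), 0 where there is no reading.
- vision.camera_params(name): a dict with "fov_y" (degrees; the focal length in pixels is half the picture's height over the tangent of half this angle, whatever the lens; pixels are square), "cx", "cy" (the principal point, pixels), "distortion" ([k1, k2, p1, p2, k3] as OpenCV has them; the pictures are not rectified), "T" (4x4, takes a point from camera to world coordinates). Camera axes: x right, y down, z forward; pixel columns grow to the right and rows downward; lengths in m; the calibration is good to about 2 mm. A picture is of the moment at which its call begins: read the wrist's pose just before it. camera_params takes no time and is no camera call; for the wrist camera it gives the pose at the moment of the call.
- manip.sign_off(): hands the job in; it is judged then, once.
The state is a dict: "time_s": time; "joints": joint angles; "joint_vel": joint speeds; "joint_torque": joint torques, N m; "tcp_pos": TCP position; "eef_rot": TCP orientation; "force": force on the tool from outside, world axes, zero at the start; "moment": the same for the moment, N m; "gripper_width": finger opening in m; "grip_force": force on a finger pad.
Only numpy, scipy, OpenCV 4.12 (cv2) and the standard library are available. Lean on these libraries where they do the work, as an engineer would, in place of code of your own. Each camera call takes 0.05 s, during which the arm holds its last target. There are 200 camera calls.

TASK

Sort the two filter cartridges by their coloured tags: stand the red-tagged reject down in the red reject nest and the green-tagged pass in the pocket of the carrier that is latched in the dock. Then pinch the carrier's two blue side catches together, lift the carrier with its cartridge straight out of the dock to about 12 cm above the worktop, and finish while still holding it up there, level and with both catches squeezed in. Never tip a cartridge over, and leave the other things on the bench where they are.

Things in the scene. Friction and masses are not known exactly. Their poses are not given: they have to be found in the camera images.
- cartridge_green: Upright aluminium cylinder, 24 mm in diameter and 70 mm tall (60 g), with a green disc on its top and a green band round its middle: the pass cartridge. Foot edge chamfered 3 mm. Origin at the centre of its underside, z up its axis.
- cartridge_red: Upright aluminium cylinder, 24 mm in diameter and 70 mm tall (60 g), with a red disc on its top and a red band round its middle: the reject cartridge. Foot edge chamfered 3 mm. Origin at the centre of its underside, z up its axis.
- reject_nest: Fixed red square cup on a 64x64x6 mm grey base. Pocket 30x30 mm inside, walls 4 mm, rim 36 mm above the worktop, floor 6 mm above the worktop. Origin at the centre of the base's underside; the pocket is centred on it.
- reject_floor (a point): Centre of the reject nest's pocket floor, 30 mm below its rim.
- dock: Fixed dock: grey base plate 84 (x) by 108 (y) by 6 mm, dark steel walls up to 26 mm above the worktop. Lips of the +y and -y walls overhang the carrier's toes, so it cannot be lifted until both catches are in. Origin at the centre of the base's underside; the carrier stands on the base plate, centred, axes in line.
- carrier: White carrier, 120 g, latched in the dock with a few mm of play. Green-edged square pocket 28x28 mm inside, walls 3 mm, rim 52 mm and floor 8 mm above its underside; a seated cartridge stands 26 mm proud. Blue spring catches at its +y and -y sides, 20 mm wide along x: 60 mm over their pads at rest, 48 mm squeezed home (grip and lift by them). Origin: centre of underside, z up.
- carrier_pocket (a point): Centre of the carrier's pocket floor, 44 mm below its rim; axes as the carrier.
- catch_left (a joint): Catch on the carrier's +y side: 0 = out (latched), 0.006 m = pushed fully in towards the carrier's middle; free of the lip from about 0.004. Spring force 1.4 N at 0, 4 N fully in; springs back out when let go.
- catch_right (a joint): The same catch on the carrier's -y side, pushed in towards +y.
- catch_left_pad (a point): Centre of the outer face of the +y catch's finger pad, 43 mm above the carrier's underside; the pad is 20 mm wide and 18 mm high.
- catch_right_pad (a point): The same for the -y catch.
- white_bottle: Bystander: white screw-cap bottle, 52 mm across, 91 tall. Origin at the centre of the underside.
- flask: Bystander: conical glass flask with blue content, 66 mm across, 111 tall. Origin at the centre of the underside.
- amber_dropper: Bystander: small amber bottle with black cap, 38 mm across, 79 tall. Origin at the centre of the underside.
- bench_timer: Bystander: white bench timer, 62x62x18 mm. Origin at the centre of the underside.
- tape_roll: Bystander: roll of black tape lying flat, 68 mm across, 19 tall. Origin at the centre of the underside.
- blue_marker: Bystander: white marker pen with blue cap, 12x137x12 mm, lying along its y. Origin at the centre of the underside.
- rubber_bulb: Bystander: orange rubber pipette bulb, 55x80x51 mm. Origin at the centre of the underside.
Mind the look-alikes: they are no part of the job. What is shaped like the cartridge_red but yellow is not meant. Leave any yellow look-alike of the carrier alone.

How it is judged:
By the outcome, as a careful person would: the job done as asked, in the order asked, and still so for the second after the job is handed in, while the arm keeps its last pose, push and grip.
It also fails if it takes over 67 s, if anything falls off the work surface, if the arm or the gripper's body presses on something with over 40 N, if the wrist force passes 120 N, or if a joint passes its speed limit or range.

## Working session

There is one attempt and no reset: what is moved stays moved. The work goes in short steps, Python scripts to look and compute and a tool call to move; the robot and the scene stay as the last step left them, time stands still between calls to the robot, and variables do not carry over. Pictures are saved under pics/ and viewed, at most 10 in all, crops included, and the job is handed in when it is done.

Besides the shell and the picture viewer there is one more tool, called after "Request:" as name(argument=value, ...) on one line, values as JSON. jog_arm: Moves the arm, as the interface text tells. Its arguments: {"type":"object","properties":{"motion":{"type":"array","items":{"type":"number"}},"grip_force":{"type":"number"}},"required":["motion"]}

```bash
mkdir -p pics; ls; cat > h.py <<'E'
import numpy as np, cv2
from workcell import monitor, vision, manip
def K(name):
    p=vision.camera_params(name); f=210/np.tan(np.radians(p["fov_y"])/2)
    return np.array([[f,0,p["cx"]],[0,f,p["cy"]],[0,0,1.]]),np.array(p["distortion"],float),np.array(p["T"])
def cloud(name,tag=None):
    k,d,T=K(name); im,dep=vision.get_image(name)
    if tag: cv2.imwrite(f"pics/{tag}.png",im[:,:,::-1])
    v,u=np.mgrid[0:420,0:560]
    n=cv2.undistortPoints(np.stack([u.ravel(),v.ravel()],1).astype(float)[:,None],k,d)[:,0]
    n=n.reshape(420,560,2)
    P=np.dstack([n*dep[...,None],dep])@T[:3,:3].T+T[:3,3]
    return im,dep,P
def ray(name,u,v,z):
    k,d,T=K(name); n=cv2.undistortPoints(np.array([[[u,v]]],float),k,d)[0,0]
    r=T[:3,:3]@np.array([n[0],n[1],1]); return T[:3,3]+r*(z-T[2,3])/r[2]
E
python3 - <<'E'
from h import *
print(manip.tips_ahead, monitor.get_obs())
for n in("scene","top"):
    im,dep,P=cloud(n,n+"0"); print(n,K(n)); np.savez(f"pics/{n}0.npz",im=im,P=P,dep=dep)
E
```

```text
pics
0.014 {'time_s': 0.0, 'joints': array([-1.30994710e+00,  2.64775672e-01,  1.60537077e+00, -5.65718489e-06,
        1.27370496e+00, -3.69190577e-02]), 'joint_vel': array([-6.57837415e-04,  2.71784988e-04,  2.86413054e-05, -3.32123010e-04,
       -1.22325882e-03, -1.08191584e-03]), 'joint_torque': array([-3.27013840e-04, -5.15117562e+01, -3.67313647e+01, -2.79824790e-04,
        1.27869731e-02, -1.98412636e-05]), 'tcp_pos': array([ 0.19784009, -0.64462383,  0.24394857]), 'eef_rot': array([[ 9.55993162e-01,  2.93388360e-01, -5.87759815e-04],
       [ 2.93388938e-01, -9.55990677e-01,  2.18094153e-03],
       [ 7.79699539e-05, -2.25740741e-03, -9.99997449e-01]]), 'force': array([-0.39252532, -0.38589023,  0.01031639]), 'moment': array([-0.02967906, -0.01584158, -0.03744003]), 'grip_force': 0.0, 'gripper_width': 0.08561856375037115}
scene (array([[443.6330809 ,   0.        , 270.20610031],
       [  0.        , 443.6330809 , 217.4839867 ],
       [  0.        ,   0.        ,   1.        ]]), array([-0.03874628,  0.        ,  0.        ,  0.        ,  0.        ]), array([[-0.47853917, -0.42231471,  0.769838  , -0.22479904],
       [-0.87794391,  0.21549342, -0.42752437,  0.38087111],
       [ 0.01465481, -0.88046174, -0.47389067,  0.54703597],
       [ 0.        ,  0.        ,  0.        ,  1.        ]]))
top (array([[415.68728405,   0.        , 282.98067819],
       [  0.        , 415.68728405, 205.22573626],
       [  0.        ,   0.        ,   1.        ]]), array([0.02648434, 0.        , 0.        , 0.        , 0.        ]), array([[-0.01359624, -0.99826705,  0.05725414,  0.48956465],
       [-0.99965726,  0.01228942, -0.02311544, -0.05095997],
       [ 0.02237176, -0.0575488 , -0.998092  ,  1.0497582 ],
       [ 0.        ,  0.        ,  0.        ,  1.        ]]))
```

View pics/top0.png

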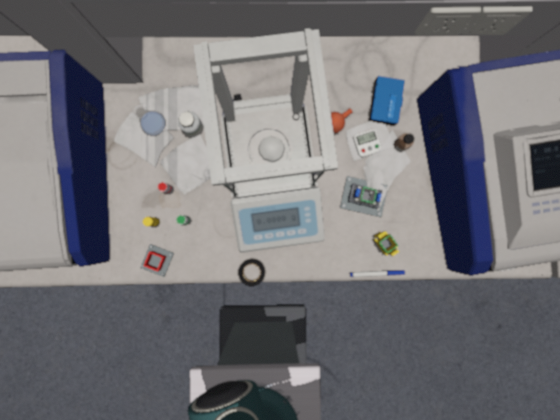

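View pics/scene0.png

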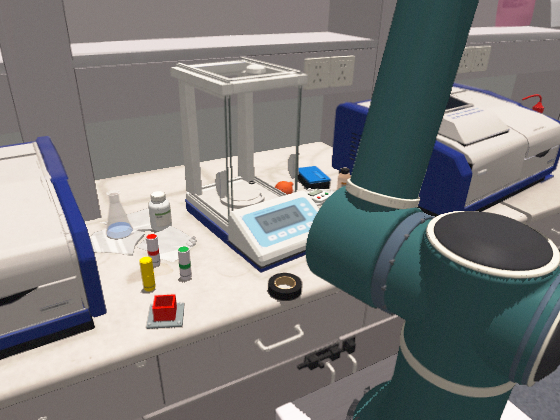

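The top view shows these candidates:
- **Red-tagged cartridge:** (163,188). Its yellow look-alike is at (150,222).
- **Green-tagged cartridge:** (182,220).
- **Red nest:** (156,260).
- **Carrier in the dock:** the green-edged one at (366,196). Its yellow look-alike is at (386,243).

The scene view agrees: red (152,250), green (185,262), yellow (147,273), nest (165,310). I choose the red-tagged and green-tagged cartridges and the green-edged carrier in the grey dock. I'll check that in a close crop.

```bash
python3 - <<'E'
from h import *
D=np.load("pics/top0.npz"); im,P,dep=D["im"],D["P"],D["dep"]
a=cv2.resize(im[165:285,100:220],None,fx=3.3,fy=3.3,interpolation=cv2.INTER_CUBIC)
b=cv2.resize(im[160:280,330:450],None,fx=3.3,fy=3.3,interpolation=cv2.INTER_CUBIC)
cv2.imwrite("pics/crop0.png",np.hstack([a,b])[:,:,::-1])
S=np.load("pics/scene0.npz")
for nm,Q in(("top",D),("scene",S)):
    hsv=cv2.cvtColor(Q["im"],cv2.COLOR_RGB2HSV).astype(int);h,s,v=[hsv[...,i] for i in range(3)]
    P=Q["P"]
    for c,m in(("red",((h<6)|(h>174))),("green",(h>48)&(h<85)),("yel",(h>24)&(h<34)),("blue",(h>100)&(h<125))):
        m=(m&(s>130)&(v>70)&(Q["dep"]>0)&(P[...,2]>0.005)).astype(np.uint8)
        n,l,st,ce=cv2.connectedComponentsWithStats(m)
        for i in range(1,n):
            if 12<st[i,4]<900:
                p=P[l==i]; zt=np.percentile(p[:,2],90); t=p[p[:,2]>zt-.006]
                print(nm,c,st[i,4],ce[i].round(0),"ztop %.3f"%zt,"mid top",((t.max(0)+t.min(0))/2).round(3))
E
```

```text
top red 42 [162. 186.] ztop 0.073 mid top [0.594 0.209 0.071]
top red 138 [154. 261.] ztop 0.038 mid top [0.418 0.238 0.036]
top green 22 [180. 219.] ztop 0.072 mid top [0.516 0.166 0.07 ]
top yel 60 [148. 221.] ztop 0.073 mid top [0.512 0.242 0.072]
top yel 80 [381. 239.] ztop 0.053 mid top [ 0.454 -0.312  0.05 ]
top yel 26 [391. 244.] ztop 0.039 mid top [ 0.451 -0.338  0.038]
top yel 25 [393. 252.] ztop 0.054 mid top [ 0.431 -0.339  0.052]
top blue 30 [357. 193.] ztop 0.059 mid top [ 0.575 -0.253  0.057]
top blue 21 [378. 197.] ztop 0.060 mid top [ 0.563 -0.304  0.058]
top blue 45 [395. 272.] ztop 0.015 mid top [ 0.379 -0.353  0.013]
scene red 122 [536. 103.] ztop 0.212 mid top [ 0.693 -1.18   0.212]
scene red 42 [151. 236.] ztop 0.070 mid top [0.593 0.212 0.069]
scene red 43 [153. 253.] ztop 0.038 mid top [0.585 0.213 0.036]
scene red 577 [164. 307.] ztop 0.034 mid top [0.416 0.241 0.032]
scene green 38 [183. 249.] ztop 0.070 mid top [0.517 0.169 0.069]
scene green 35 [184. 266.] ztop 0.037 mid top [0.509 0.171 0.035]
scene yel 76 [145. 261.] ztop 0.070 mid top [0.511 0.246 0.068]
scene yel 14 [148. 284.] ztop 0.023 mid top [0.502 0.249 0.021]
scene blue 835 [347. 131.] ztop 0.235 mid top [ 0.483 -0.201  0.32 ]
scene blue 355 [313. 175.] ztop 0.030 mid top [ 0.806 -0.335  0.029]
scene blue 175 [207. 223.] ztop 0.036 mid top [0.672 0.061 0.034]
scene blue 18 [236. 250.] ztop 0.020 mid top [0.533 0.044 0.018]
scene blue 74 [280. 263.] ztop 0.023 mid top [ 0.446 -0.02   0.021]
scene blue 797 [ 45. 329.] ztop 0.058 mid top [0.416 0.435 0.057]
```

View pics/crop0.png

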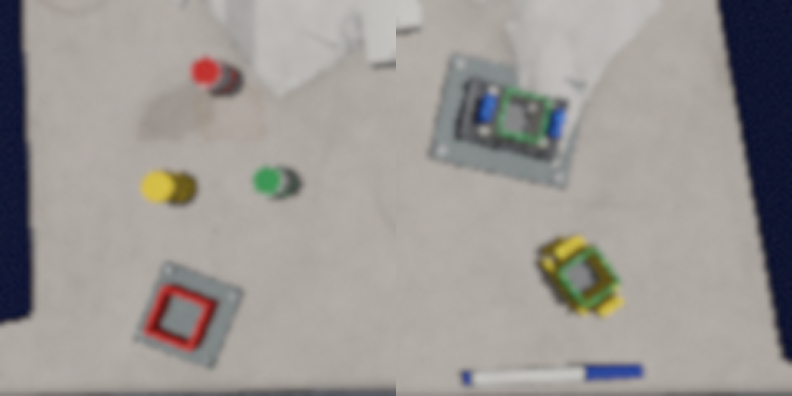

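The crop confirms the choices: red disc (205,72), green disc (267,180), red nest (180,317), and the green-edged carrier with blue catches in the grey dock (520,115). Both yellow look-alikes stand apart from these. Next I check clearances for the traverse.

```bash
python3 - <<'E'
from h import *
Ps=[np.load(f"pics/{n}0.npz") for n in("top","scene")]
P=np.vstack([q["P"][q["dep"]>0] for q in Ps])
P=P[P[:,2]>-.02]
for x in np.arange(.36,.8,.04):
    print("%.2f"%x,end=": ")
    for y in np.arange(-.44,.37,.04):
        m=(abs(P[:,0]-x)<.02)&(abs(P[:,1]-y)<.02)
        print("%4d"%(1000*np.percentile(P[m,2],98)) if m.any() else "  --",end="")
    print()
E
```

```text
0.36:    3   3  15  15  14  14   4   3   3   3  18  21  21   2   3   2   2   3   2   2   2
0.40:  181   4  11  10  11   7   4   4   4   3  19  22  21   3   3   3   8  37  33  69 159
0.44:  195   4  53  53   3   5   4  50  58  61  63  65  65   3   3   3  30  37   6 181 197
0.48:  206   3   4  54   4   4   4  76  78  80  82  84  84   4   3   3   3  53   3 183 209
0.52:  215   4   4  19   8   8   4  94  97  99 101 102 103   3   4  72   9  72   4  85 213
0.56:  222   3   4  60  61  58   4 108 110 373 374 377 380   4   3   4   5   4   3   3 218
0.60:  231   3   7  26  60  56   4 380 382 392 397 381 382   3  20  11  72  68   4   3 226
0.64:  240   5   7  10  23   5   3 375 383 393 397  85 382 371  19  13  18  14   3   4 233
0.68:  242 225  79  20  19   9   4 375 382  85  83  86 382 375  10  12  18  14   8   4 240
0.72:  243 234  81  19  20  35  47 375 382  85  86  84 383 374  82  91  12  49  35  10 242
0.76:  243 238  34  35  30  44  52   5 382 345 378 380 381 376  93  94  12 110 109   8 243
0.80:  242 238  35  35  24  32   4   4 383 379 379 375 382 380   9   8   8  32  24   6 244
```

Request:
jog_arm(motion=[0.55,0.03,0.04,0.0,-0.1,0.55,0.03,0.04,0.0,-0.1,0.55,0.03,0.04,0.0,-0.1,0.55,0.03,0.04,0,-0.1,0.55,0.03,0.04,0,-0.1,0.55,0.02,0.045,0,0,0.55,0.02,0.045,0,0,0.55,0.01,0.045,0,0,0.55,0.01,0.045,0,0,0.55,0.0,0.045,0,0])

```text
time_s: 1.1
tcp_pos: [0.4085, -0.2183, 0.2449]
eef_rot: [[0.98, -0.2, 0.0], [-0.2, -0.98, 0.0], [0.0, -0.0, -1.0]]
force: [1.1, 0.6, -0.0]
gripper_width: 0.0473
grip_force: 0.0
```

```bash
python3 - <<'E'
from h import *
im,dep,P=cloud("wrist","w1"); np.savez("pics/w1.npz",im=im,P=P,dep=dep); print(K("wrist")[2].round(3))
E
```

```text
[[-0.198 -0.934 -0.297  0.483]
 [-0.98   0.187  0.066 -0.229]
 [-0.006  0.304 -0.953  0.373]
 [ 0.     0.     0.     1.   ]]
```

View pics/w1.png

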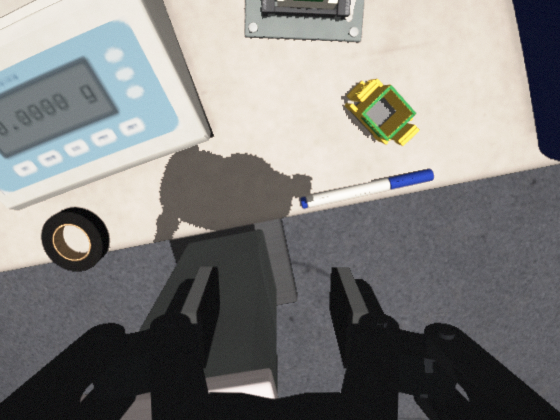

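The wrist view shows the dock's near edge at (305,35), the yellow look-alike at (385,112), the marker, the tape and the gripper fingers. The camera sits about 75 mm ahead of the TCP and looks slightly back. I'll go on to the cartridges.

Request:
jog_arm(motion=[0.55,0,0.05,0.0,0,0.55,0,0.05,0.0,0,0.55,0,0.05,0.0,0,0.55,0,0.05,0,0,0.55,0,0.05,0,0,0.55,0.0,0.05,0,0,0.55,0.0,0.05,0,0,0.55,0.03,0.04,0,0,0.55,0.03,0.02,0,0,0.55,0.03,0.0,0,0])

```text
time_s: 2.15
tcp_pos: [0.4985, 0.1927, 0.2448]
eef_rot: [[0.981, -0.196, -0.0], [-0.196, -0.981, 0.001], [-0.001, -0.001, -1.0]]
force: [-0.4, 0.6, -0.5]
gripper_width: 0.0472
grip_force: 0.0
```

Request:
jog_arm(motion=[0.55,0.02,0,0,0,0.55,0,0,0,0,0.55,0,0,0,0])

```text
time_s: 2.45
tcp_pos: [0.5175, 0.1894, 0.2445]
eef_rot: [[0.98, -0.201, -0.002], [-0.201, -0.98, -0.0], [-0.002, 0.001, -1.0]]
force: [-0.0, 0.2, -0.1]
gripper_width: 0.0465
grip_force: 0.0
```

```bash
cat >> h.py <<'E'
def blobs(im,dep,P,zmin=.02,dz=.005):
    hsv=cv2.cvtColor(im,cv2.COLOR_RGB2HSV).astype(int);h,s,v=[hsv[...,i] for i in range(3)]
    for c,m in(("red",((h<6)|(h>174))),("green",(h>48)&(h<85)),("yel",(h>24)&(h<34)),("blue",(h>100)&(h<125))):
        m=(m&(s>110)&(v>60)&(dep>0)&(P[...,2]>zmin)).astype(np.uint8)
        n,l,st,ce=cv2.connectedComponentsWithStats(m)
        for i in range(1,n):
            if st[i,4]>60:
                p=P[l==i]; zt=np.percentile(p[:,2],90); t=p[p[:,2]>zt-dz]
                (c0,c1),wh,an=cv2.minAreaRect((t[:,:2]*1000).astype(np.float32))
                print(c,st[i,4],ce[i].round(0),"z %.4f"%np.median(t[:,2]),"mean",t.mean(0)[:2].round(4),"rect %.1f %.1f"%(c0,c1),np.round(wh,1),round(an,1))
E
python3 - <<'E'
from h import *
o=monitor.get_obs(); print(o["tcp_pos"],o["time_s"])
im,dep,P=cloud("wrist","w2"); blobs(im,dep,P)
im,dep,P=cloud("top"); blobs(im,dep,P)
E
```

```text
[0.51753883 0.18938172 0.24447103] 2.45
red 556 [228. 104.] z 0.0704 mean [0.5935 0.2101] rect 593.4 210.1 [19.9 20. ] 77.5
red 936 [246. 282.] z 0.0354 mean [0.4183 0.239 ] rect 417.5 239.3 [37.9 39.3] 67.7
green 362 [301. 187.] z 0.0701 mean [0.5158 0.1664] rect 515.5 166.7 [19.4 19.3] 42.0
blue 278 [412.  38.] z 0.0418 mean [0.6162 0.0516] rect 614.4 51.1 [67.3  3.9] 6.9
blue 1561 [ 17. 350.] z 0.2015 mean [0.4902 0.3485] rect 517.4 310.3 [ 37.9 134.1] 36.1
red 151 [154. 261.] z 0.0360 mean [0.4177 0.2396] rect 417.5 239.5 [37.8 37.7] 68.8
blue 274 [ 65. 107.] z 0.2387 mean [0.7717 0.3518] rect 683.5 301.4 [346.3  83.4] 33.3
blue 78 [477.  68.] z 0.2312 mean [ 0.8096 -0.4652] rect 809.3 -464.1 [11.  37.6] 11.8
blue 3555 [472. 176.] z 0.2399 mean [ 0.7379 -0.4296] rect 717.1 -436.2 [180.4  40.1] 6.5
blue 1211 [387. 100.] z 0.0322 mean [ 0.8082 -0.3385] rect 808.7 -339.2 [ 69.4 110.3] 80.9
blue 303 [ 77. 252.] z 0.1976 mean [0.4623 0.3399] rect 473.1 267.2 [ 23.9 191.3] 8.7
```

Two views agree: red at (0.5935, 0.210) with its top at z 0.070, green at (0.5157, 0.1666) with its top at 0.070, and the nest at (0.4175, 0.2395) with its rim at 0.036.

Request:
jog_arm(motion=[0.55,0.038,0.0105,0,0,0.55,0.038,0.0105,0,0,0.55,0,0,-0.04,0,0.55,0,0,-0.04,0,0.55,0,0,-0.04,0,0.55,0,0,0,0,0.55,0,0,0,0])

```text
time_s: 3.25
tcp_pos: [0.5929, 0.2104, 0.1252]
eef_rot: [[0.98, -0.201, -0.002], [-0.201, -0.98, -0.001], [-0.002, 0.001, -1.0]]
force: [-0.3, 0.5, 0.2]
gripper_width: 0.0469
grip_force: 0.0
```

Request:
jog_arm(motion=[0.55,0,0,-0.03,0,0.55,0,0,-0.02,0,0.55,0,0,-0.014,0,0.55,0,0,0,0,0.2,0,0,0,0,0.2,0,0,0,0,0.2,0,0,0,0,0.2,0,0,0,0,0.2,0,0,0,0], grip_force=25)

```text
time_s: 4.15
tcp_pos: [0.5957, 0.2111, 0.0635]
eef_rot: [[0.98, -0.201, 0.003], [-0.201, -0.98, 0.001], [0.003, -0.002, -1.0]]
force: [-0.7, -0.6, 6.5]
gripper_width: 0.0229
grip_force: 26.5
```

Request:
jog_arm(motion=[0.2,0,0,0.02,0,0.2,0,0,0.03,0,0.2,0,0,0.04,0,0.2,0,0,0.02,0,0.2,-0.03,0.005,0,0,0.2,-0.03,0.005,0,0,0.2,0,0,0,0,0.2,0,0,0,0])

```text
time_s: 4.95
tcp_pos: [0.5337, 0.2209, 0.1715]
eef_rot: [[0.98, -0.2, 0.001], [-0.2, -0.98, 0.0], [0.001, -0.0, -1.0]]
force: [-0.0, -0.4, -0.1]
gripper_width: 0.0233
grip_force: 25.8
```

```bash
python3 - <<'E'
from h import *
o=monitor.get_obs(); print(o["tcp_pos"],o["gripper_width"],o["grip_force"],o["force"])
for n in("top","scene","wrist"):
    im,dep,P=cloud(n,n+"3"); print(n); blobs(im,dep,P,.1)
E
```

```text
[0.53366523 0.22085713 0.17148947] 0.023318225001627987 25.824954065392376 [-0.03158971 -0.44690749 -0.06108073]
top
blue 222 [66. 97.] z 0.2390 mean [0.7726 0.3533] rect 761.2 350.9 [169.6  16.9] 8.9
blue 78 [478.  67.] z 0.2305 mean [ 0.81   -0.4664] rect 809.3 -464.8 [10.8 36.9] 10.3
blue 3533 [472. 176.] z 0.2402 mean [ 0.7376 -0.4296] rect 716.7 -435.8 [180.1  39.6] 6.6
blue 440 [ 76. 247.] z 0.2006 mean [0.4778 0.3496] rect 492.2 291.2 [ 43.4 152.1] 17.0
scene
red 127 [537. 103.] z 0.2127 mean [ 0.6942 -1.1844] rect 695.6 -1180.9 [62.9 11.1] 70.2
red 63 [150. 221.] z 0.1443 mean [0.5226 0.2234] rect 523.1 223.8 [22.4  9.4] 81.9
blue 1452 [350. 129.] z 0.2356 mean [ 0.7028 -0.3829] rect 382.6 -143.3 [ 73.1 994.9] 53.6
blue 1864 [ 77. 231.] z 0.2185 mean [0.5952 0.3604] rect 591.9 358.4 [77.  28.3] 7.5
wrist
red 437 [276. 253.] z 0.1461 mean [0.5425 0.2177] rect 541.0 218.1 [22.8  9. ] 72.3
red 2100 [274. 313.] z 0.1784 mean [0.5334 0.221 ] rect 532.8 221.0 [20.6 21.9] 77.3
```

The wrist view shows the red cartridge held upright at (274,313), centred on the TCP, with its foot about 63 mm below the TCP. It has to go (−0.116, +0.0186) to the nest.

Request:
jog_arm(motion=[0.2,-0.04,0.006,0,0,0.2,-0.04,0.006,0,0,0.2,-0.036,0.0065,0,0,0.2,0,0,-0.03,0,0.2,0,0,-0.02,0,0.2,0,0,0,0,0.2,0,0,0,0])

```text
time_s: 5.8
tcp_pos: [0.4186, 0.2392, 0.1214]
eef_rot: [[0.98, -0.201, -0.0], [-0.201, -0.98, -0.0], [-0.0, 0.0, -1.0]]
force: [0.8, -0.1, -0.2]
gripper_width: 0.023
grip_force: 25.8
```

```bash
python3 - <<'E'
from h import *
o=monitor.get_obs(); print(o["tcp_pos"])
im,dep,P=cloud("wrist","w4"); blobs(im,dep,P,.02)
E
```

```text
[0.41861528 0.23917118 0.12137054]
red 1562 [274. 214.] z 0.0355 mean [0.4246 0.2386] rect 417.5 239.3 [38.  38.4] 67.6
red 453 [275. 254.] z 0.0960 mean [0.426  0.2364] rect 423.5 238.2 [24.  11.8] 84.4
red 2093 [274. 314.] z 0.1282 mean [0.4172 0.2394] rect 416.9 239.4 [20.5 21.4] 78.1
green 1680 [388.  23.] z 0.0703 mean [0.5153 0.1669] rect 515.2 166.7 [20.2 20.4] 20.3
yel 1960 [222.  64.] z 0.0703 mean [0.5125 0.244 ] rect 512.5 244.2 [22.  22.9] 82.3
```

Request:
jog_arm(motion=[0.2,0,0,-0.02,0,0.2,0,0,-0.02,0,0.2,0,0,-0.011,0,0.2,0,0,0,0,0.2,0,0,0,0])

```text
time_s: 6.35
tcp_pos: [0.4189, 0.2395, 0.0711]
eef_rot: [[0.98, -0.201, 0.001], [-0.201, -0.98, 0.001], [0.001, -0.001, -1.0]]
force: [-0.3, 0.3, -0.2]
gripper_width: 0.023
grip_force: 25.7
```

Request:
jog_arm(motion=[0.2,0,0,-0.0015,0,0.2,0,0,0,0,0.35,0,0,0,0,0.45,0,0,0,0,0.55,0,0,0,0,0.55,0,0,0,0,0.55,0,0,0.03,0,0.55,0,0,0.05,0,0.55,0,0,0.04,0,0.55,0,0,0,0])

```text
time_s: 7.35
tcp_pos: [0.4223, 0.2414, 0.1959]
eef_rot: [[0.98, -0.201, 0.012], [-0.201, -0.98, 0.006], [0.01, -0.008, -1.0]]
force: [0.2, 0.1, -0.1]
gripper_width: 0.0469
grip_force: 0.0
```

Request:
jog_arm(motion=[0.55,0.045,-0.035,0,0,0.55,0.045,-0.035,0,0,0.55,0,0,0,0,0.55,0,0,0,0])

```text
time_s: 7.75
tcp_pos: [0.4971, 0.177, 0.1879]
eef_rot: [[0.979, -0.203, -0.002], [-0.203, -0.979, -0.0], [-0.002, 0.001, -1.0]]
force: [-1.0, 0.2, 0.1]
gripper_width: 0.0469
grip_force: 0.0
```

```bash
python3 - <<'E'
from h import *
o=monitor.get_obs(); print(o["tcp_pos"])
for n in("wrist","scene","top"):
    im,dep,P=cloud(n,n+"5"); print(n);blobs(im,dep,P,.02)
E
```

```text
[0.49711175 0.17696185 0.18791129]
wrist
red 716 [234. 290.] z 0.0418 mean [0.4256 0.2291] rect 457.6 218.4 [ 19.9 102.9] 73.3
red 277 [221. 329.] z 0.0763 mean [0.4158 0.2347] rect 447.5 218.0 [10.9 94.8] 63.4
blue 231 [426.  29.] z 0.0420 mean [0.5959 0.0489] rect 592.0 48.2 [48.   3.4] 7.2
scene
red 109 [538. 105.] z 0.2128 mean [ 0.6906 -1.1984] rect 692.1 -1198.1 [28.6 11.1] 74.9
red 67 [162. 283.] z 0.0747 mean [0.4161 0.2408] rect 416.9 240.4 [18.2 18.6] 42.9
red 331 [164. 306.] z 0.0391 mean [0.4086 0.2411] rect 415.3 241.0 [36.6 34.8] 63.1
blue 3375 [360. 142.] z 0.2332 mean [ 0.6696 -0.3874] rect 359.7 -168.6 [ 128.9 1005.1] 54.6
blue 294 [535. 176.] z 0.0869 mean [ 0.4484 -0.9752] rect 200.6 -451.6 [   6.  1264.6] 25.3
blue 357 [313. 175.] z 0.0291 mean [ 0.8017 -0.3346] rect 806.5 -336.5 [ 68.2 111.5] 80.4
blue 3356 [ 69. 271.] z 0.2149 mean [0.5784 0.3598] rect 575.0 358.5 [112.7  27.7] 4.1
blue 317 [212. 226.] z 0.0372 mean [0.6616 0.0592] rect 679.2 61.1 [206.    5.5] 6.6
top
red 185 [154. 261.] z 0.0772 mean [0.4166 0.2384] rect 416.0 239.2 [18.8 18.5] 88.9
blue 708 [ 66. 154.] z 0.2380 mean [0.7784 0.3544] rect 753.4 350.9 [187.9  18. ] 8.7
blue 70 [477.  68.] z 0.2308 mean [ 0.8097 -0.4653] rect 810.2 -464.9 [10.8 39.4] 10.1
blue 3543 [472. 176.] z 0.2400 mean [ 0.7377 -0.4294] rect 718.4 -435.8 [176.7  41.3] 7.4
blue 1209 [387. 100.] z 0.0322 mean [ 0.8082 -0.3383] rect 808.3 -339.1 [ 68.4 110.4] 80.6
```

The red cartridge is seated: its top is at z 0.076 and its centre at (0.4165, 0.240), over the nest. Now the green one.

Request:
jog_arm(motion=[0.55,0.0184,-0.0103,0,0,0.55,0,0,-0.05,0,0.55,0,0,-0.02,0,0.55,0,0,0,0,0.55,0,0,0,0])

```text
time_s: 8.4
tcp_pos: [0.5156, 0.1677, 0.1189]
eef_rot: [[0.98, -0.2, -0.0], [-0.2, -0.98, -0.0], [-0.0, 0.0, -1.0]]
force: [1.1, -0.3, 1.1]
gripper_width: 0.047
grip_force: 0.0
```

```bash
python3 - <<'E'
from h import *
print(monitor.get_obs()["tcp_pos"])
im,dep,P=cloud("wrist","w6"); blobs(im,dep,P,.03)
E
```

```text
[0.51564279 0.16769791 0.11893678]
red 606 [220. 367.] z 0.0430 mean [0.425 0.228] rect 462.6 215.6 [ 11.7 106.2] 70.4
blue 450 [463.  44.] z 0.0420 mean [0.5985 0.049 ] rect 594.4 48.6 [53.7  3.7] 6.9
```

View pics/w6.png

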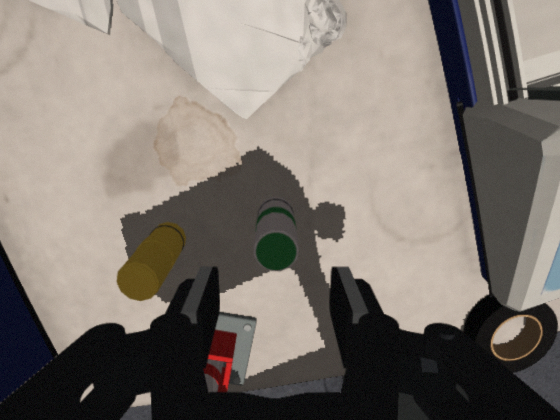

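The green disc at (276,250) is in the gripper's shadow, upright and centred between the fingers, with yellow clear at (150,262). I'll descend and grip.

Request:
jog_arm(motion=[0.55,0,0,-0.03,0,0.55,0,0,-0.016,0,0.55,0,0,-0.009,0,0.55,0,0,0,0,0.2,0,0,0,0,0.2,0,0,0,0,0.2,0,0,0,0,0.2,0,0,0,0,0.2,0,0,0,0], grip_force=25)

```text
time_s: 9.35
tcp_pos: [0.5168, 0.1679, 0.0654]
eef_rot: [[0.98, -0.201, 0.003], [-0.201, -0.98, 0.001], [0.003, -0.001, -1.0]]
force: [0.5, -0.3, 5.8]
gripper_width: 0.023
grip_force: 24.8
```

Request:
jog_arm(motion=[0.2,0,0,0.02,0,0.2,0,0,0.04,0,0.2,0,0,0.05,0,0.2,0,0,0.02,0,0.2,-0.03,-0.01,0.01,0,0.2,-0.03,-0.03,0,0,0.2,-0.02,-0.05,0,0,0.2,0,-0.05,0,0,0.2,0,-0.05,0,0,0.2,0,-0.05,0,0])

```text
time_s: 10.35
tcp_pos: [0.4362, -0.0704, 0.2041]
eef_rot: [[0.98, -0.2, 0.001], [-0.2, -0.98, -0.0], [0.001, -0.0, -1.0]]
force: [1.7, -0.1, -0.7]
gripper_width: 0.0231
grip_force: 24.8
```

Request:
jog_arm(motion=[0.2,0,-0.05,0,0,0.2,0,-0.05,0,0,0.2,0.01,-0.04,0,0,0.2,0.02,-0.04,0,0,0.2,0.02,-0.03,0,0,0.2,0,0,0,0,0.2,0,0,0,0])

```text
time_s: 11.05
tcp_pos: [0.4865, -0.2791, 0.2031]
eef_rot: [[0.979, -0.202, -0.001], [-0.202, -0.979, 0.001], [-0.002, -0.001, -1.0]]
force: [-0.1, 1.2, -0.6]
gripper_width: 0.0224
grip_force: 24.8
```

```bash
sed -i 's/(h<85)/(h<95)/;s/v>60/v>40/' h.py; python3 - <<'E'
from h import *
print(monitor.get_obs()["tcp_pos"],monitor.get_obs()["gripper_width"])
im,dep,P=cloud("wrist","w7"); blobs(im,dep,P,.03); np.savez("pics/w7.npz",im=im,P=P,dep=dep)
E
```

```text
[ 0.48646301 -0.27914158  0.20314226] 0.02243580789328118
green 513 [250.  88.] z 0.0583 mean [ 0.5701 -0.2788] rect 569.5 -279.2 [33.2 34.8] 76.2
green 392 [344. 225.] z 0.0522 mean [ 0.4529 -0.3281] rect 451.5 -326.6 [33.5 34.1] 34.0
green 334 [276. 249.] z 0.1752 mean [ 0.4952 -0.2823] rect 494.0 -281.5 [21.6  7.3] 77.0
green 1946 [274. 309.] z 0.2080 mean [ 0.4857 -0.279 ] rect 485.5 -278.8 [20.7 20.6] 28.4
yel 117 [362. 249.] z 0.0517 mean [ 0.4295 -0.3412] rect 429.7 -340.7 [ 6.3 18.8] 36.1
blue 655 [65. 50.] z 0.0416 mean [ 0.6292 -0.1479] rect 629.1 -147.9 [76.5  5.2] 7.5
blue 414 [216.  88.] z 0.0576 mean [ 0.5756 -0.2539] rect 575.9 -253.9 [ 6.7 20. ] 76.6
blue 289 [288.  90.] z 0.0576 mean [ 0.5632 -0.3054] rect 563.3 -305.3 [ 6.5 19.2] 78.6
```

View pics/w7.png

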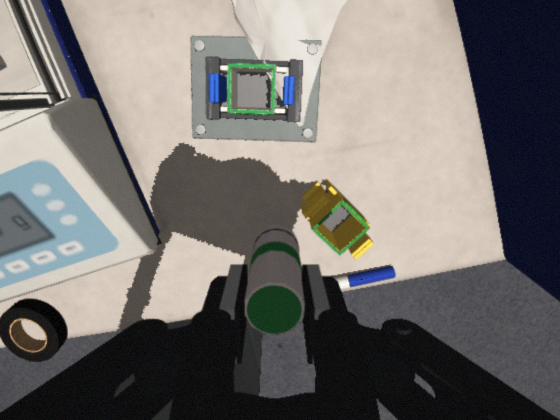

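The wrist view shows the carrier pocket at (250,88) with blue catches at (216,88) and (288,90). Green is held at (274,309), upright, with its foot 65 mm below the TCP. The pocket centre is (0.5695, −0.2794) with its rim at z 0.058. I'll hover above it.

Request:
jog_arm(motion=[0.2,0.028,0,0,-0.035,0.2,0.028,0,0,0,0.2,0.028,-0.0005,0,0,0.2,0,0,-0.03,0,0.2,0,0,-0.025,0,0.2,0,0,0,0,0.2,0,0,0,0,0.2,0,0,0,0])

```text
time_s: 11.9
tcp_pos: [0.5715, -0.2793, 0.1508]
eef_rot: [[0.972, -0.234, 0.002], [-0.234, -0.972, -0.001], [0.003, 0.001, -1.0]]
force: [0.2, -0.3, -0.2]
gripper_width: 0.0231
grip_force: 24.8
```

```bash
python3 - <<'E'
from h import *
print(monitor.get_obs()["tcp_pos"],monitor.get_obs()["eef_rot"].round(4)[:,1])
im,dep,P=cloud("wrist","w8"); blobs(im,dep,P,.03)
print('top');im,dep,P=cloud("top","t8"); blobs(im,dep,P,.03)
E
```

```text
[ 0.5715158  -0.27930805  0.15078537] [-2.344e-01 -9.721e-01  7.000e-04]
red 76 [88.  1.] z 0.0323 mean [ 0.7308 -0.1992] rect 730.9 -198.2 [20.5  2.2] 74.3
green 144 [275. 196.] z 0.0520 mean [ 0.5871 -0.2838] rect 587.0 -283.8 [22.9  1. ] 77.5
green 319 [274. 217.] z 0.0583 mean [ 0.5755 -0.2802] rect 569.8 -279.7 [32.8 32.4] 77.7
green 337 [276. 249.] z 0.1228 mean [ 0.5802 -0.2826] rect 579.2 -281.9 [21.5  7.2] 75.9
green 1944 [274. 309.] z 0.1556 mean [ 0.5707 -0.2791] rect 570.4 -279.1 [20.1 20.8] 88.0
blue 1316 [ 44. 141.] z 0.0417 mean [ 0.6559 -0.1446] rect 656.1 -144.2 [130.6   5.6] 7.3
blue 516 [235. 220.] z 0.0575 mean [ 0.577  -0.2545] rect 576.4 -254.3 [ 7.4 19.9] 73.7
blue 516 [315. 220.] z 0.0575 mean [ 0.5646 -0.3056] rect 564.0 -305.8 [ 7.4 19.9] 75.9
top
red 145 [153. 261.] z 0.0768 mean [0.4172 0.2384] rect 417.5 237.9 [19.3 18.9] 62.0
yel 65 [148. 221.] z 0.0713 mean [0.5123 0.2422] rect 512.2 242.1 [19.9 18.4] 55.8
blue 7609 [ 84. 167.] z 0.2208 mean [0.6752 0.3541] rect 689.6 358.3 [320.4  27.9] 1.3
blue 73 [477.  68.] z 0.2305 mean [ 0.8097 -0.4654] rect 809.7 -463.7 [10.8 38. ] 10.0
blue 2739 [448. 105.] z 0.2402 mean [ 0.7404 -0.4288] rect 685.7 -401.6 [ 92.8 250.7] 61.3
blue 995 [387. 100.] z 0.0324 mean [ 0.8088 -0.3381] rect 808.3 -339.4 [ 68.8 111.1] 80.3
blue 484 [445. 223.] z 0.1244 mean [ 0.5082 -0.4337] rect 506.4 -363.2 [ 49.8 176.8] 2.2
blue 1348 [479. 241.] z 0.2101 mean [ 0.5087 -0.4705] rect 495.2 -404.0 [ 74.7 169.4] 9.3
```

Request:
jog_arm(motion=[0.2,-0.0007,-0.0008,-0.02,0,0.2,0,0,-0.015,0,0.2,0,0,-0.012,0,0.2,0,0,-0.012,0,0.2,0,0,-0.01,0,0.2,0,0,0,0,0.2,0,0,0,0])

```text
time_s: 12.7
tcp_pos: [0.5702, -0.2802, 0.0794]
eef_rot: [[0.972, -0.235, -0.0], [-0.235, -0.972, 0.0], [-0.0, -0.0, -1.0]]
force: [-0.6, 0.5, 0.3]
gripper_width: 0.0229
grip_force: 25.3
```

Request:
jog_arm(motion=[0.2,0,0,-0.001,0,0.35,0,0,0,0,0.45,0,0,0,0,0.55,0,0,0,0,0.55,0,0,0.02,0,0.55,0,0,0.04,0,1,0,0,0.03,0,1,-0.0,0,0.0,0,1,0,0,0,0,1,0,0,0,0])

```text
time_s: 13.7
tcp_pos: [0.5692, -0.2797, 0.1674]
eef_rot: [[0.972, -0.235, -0.002], [-0.235, -0.972, 0.001], [-0.002, -0.001, -1.0]]
force: [0.1, -1.2, -0.8]
gripper_width: 0.085
grip_force: 0.0
```

```bash
python3 - <<'E'
from h import *
print(monitor.get_obs()["tcp_pos"],manip.tips_ahead)
im,dep,P=cloud("wrist","w9"); blobs(im,dep,P,.03)
E
```

```text
[ 0.56917985 -0.27966795  0.1673609 ] 0.014
red 67 [100.   2.] z 0.0327 mean [ 0.7306 -0.2013] rect 730.5 -200.9 [15.5  2.7] 76.4
green 109 [275. 185.] z 0.0526 mean [ 0.5868 -0.2848] rect 587.0 -283.7 [22.2  1.3] 75.9
green 293 [282. 201.] z 0.0582 mean [ 0.5763 -0.2885] rect 569.5 -279.9 [31.8 32.9] 76.9
green 108 [251. 217.] z 0.0584 mean [ 0.5712 -0.2642] rect 571.7 -264.2 [ 5.3 29.7] 84.8
green 811 [276. 229.] z 0.0843 mean [ 0.5686 -0.2807] rect 568.3 -280.5 [19.5 20. ] 60.0
green 282 [363. 337.] z 0.0523 mean [ 0.455  -0.3229] rect 487.7 -315.0 [119.4  34.6] 12.5
blue 1332 [ 48. 118.] z 0.0418 mean [ 0.6672 -0.1432] rect 666.9 -142.8 [152.7   5.5] 6.8
blue 449 [236. 209.] z 0.0574 mean [ 0.5768 -0.2544] rect 576.2 -254.0 [ 7.5 20.4] 77.5
blue 442 [312. 209.] z 0.0574 mean [ 0.5643 -0.3056] rect 563.6 -305.8 [ 7.5 20.3] 76.2
```

View pics/w9.png

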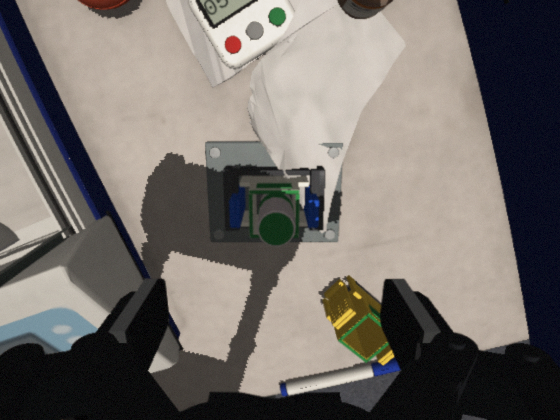

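Green stands in the carrier pocket at (276,228) with its top at z 0.084, and the pocket and dock are undisturbed. The catches are centred at (0.570, −0.280) and in line with the jaws. I'll descend open.

Request:
jog_arm(motion=[1,0.0006,-0.0002,-0.03,0,1,0,0,-0.03,0,1,0,0,-0.03,0,1,0,0,-0.02,0,1,0,0,-0.012,0,1,0,0,0,0,1,0,0,0,0])

```text
time_s: 14.45
tcp_pos: [0.5708, -0.2804, 0.0467]
eef_rot: [[0.972, -0.235, -0.0], [-0.235, -0.972, 0.0], [-0.0, -0.0, -1.0]]
force: [0.3, -1.0, 1.3]
gripper_width: 0.0856
grip_force: 0.0
```

Request:
jog_arm(motion=[1,0,0,-0.002,0,0.85,0,0,0,0,0.75,0,0,0,0,0.65,0,0,0,0,0.5,0,0,0,0,0.4,0,0,0,0,0.4,0,0,0,0,0.4,0,0,0,0,0.4,0,0,0,0], grip_force=35)

```text
time_s: 15.35
tcp_pos: [0.5719, -0.2804, 0.0473]
eef_rot: [[0.972, -0.235, 0.002], [-0.235, -0.972, -0.0], [0.002, -0.0, -1.0]]
force: [-1.2, 3.8, 10.0]
gripper_width: 0.0445
grip_force: 36.9
```

```bash
python3 - <<'E'
from h import *
o=monitor.get_obs();print(o["tcp_pos"],o["gripper_width"],o["force"],o["moment"])
im,dep,P=cloud("wrist","w10"); blobs(im,dep,P,.03)
s,_,_=cloud("scene","s10")
cv2.imwrite("pics/c10.png",cv2.resize(im[150:400,150:430],None,fx=2.2,fy=2.2)[:,:,::-1])
E
```

```text
[ 0.57188964 -0.28035345  0.04726559] 0.044465071487396576 [-1.24562243  3.81868565  9.97401265] [0.5451349  0.36039423 0.02588398]
green 850 [274. 267.] z 0.0516 mean [ 0.5871 -0.2842] rect 587.0 -284.1 [23.2  2. ] 77.5
green 1249 [261. 299.] z 0.0583 mean [ 0.5791 -0.2748] rect 570.2 -279.8 [33.4 33.3] 77.1
green 329 [317. 317.] z 0.0583 mean [ 0.568  -0.2956] rect 566.4 -295.3 [ 2.4 27.7] 76.6
green 2823 [278. 371.] z 0.0843 mean [ 0.5692 -0.2812] rect 568.9 -281.0 [20.3 20.9] 10.9
blue 832 [221. 311.] z 0.0575 mean [ 0.5757 -0.2614] rect 574.5 -261.1 [ 5.3 21. ] 76.6
blue 844 [327. 311.] z 0.0575 mean [ 0.5667 -0.2993] rect 565.7 -299.1 [ 5.4 20.3] 76.5
```

View pics/c10.png

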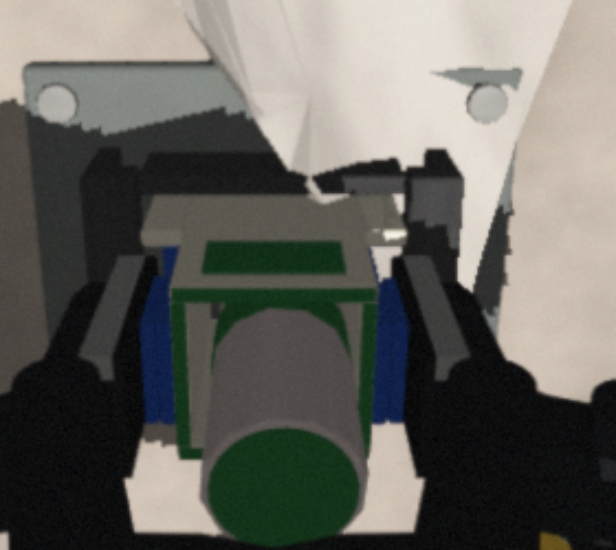

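The pads hold both blue catches, at (160,345) and (392,350) in the crop. The catches have moved in about 6–7 mm each, so they are home, and the carrier is level. I'll lift straight up slowly.

Request:
jog_arm(motion=[0.4,0,0,0.004,0,0.4,0,0,0.006,0,0.4,0,0,0.01,0,0.4,0,0,0.01,0,0.4,0,0,0.01,0,0.4,0,0,0,0,0.4,0,0,0,0])

```text
time_s: 16.15
tcp_pos: [0.5709, -0.2806, 0.0854]
eef_rot: [[0.972, -0.235, 0.001], [-0.235, -0.972, -0.0], [0.001, 0.0, -1.0]]
force: [0.4, -0.1, -2.0]
gripper_width: 0.0439
grip_force: 36.7
```

```bash
python3 - <<'E'
from h import *
o=monitor.get_obs();print(o["tcp_pos"],o["gripper_width"],o["force"])
im,dep,P=cloud("wrist","w11"); blobs(im,dep,P,.03)
E
```

```text
[ 0.57094072 -0.28060671  0.08541231] 0.043874023350297865 [ 0.39286767 -0.13935157 -1.96892153]
green 849 [274. 266.] z 0.0897 mean [ 0.5862 -0.2844] rect 586.0 -284.3 [23.3  1.8] 76.7
green 1529 [272. 301.] z 0.0962 mean [ 0.5761 -0.2809] rect 569.4 -280.4 [33.7 34. ] 76.6
green 2943 [279. 369.] z 0.1223 mean [ 0.569  -0.2818] rect 568.5 -281.8 [21.5 20.6] 6.8
green 124 [408. 405.] z 0.1305 mean [ 0.554  -0.3183] rect 565.1 -314.3 [34.8  1.2] 19.2
blue 540 [ 15. 244.] z 0.0417 mean [ 0.6076 -0.1504] rect 608.9 -150.0 [35.7  5.4] 6.3
blue 887 [222. 307.] z 0.0956 mean [ 0.5751 -0.2617] rect 573.8 -261.5 [ 5.2 20.6] 76.5
blue 875 [326. 307.] z 0.0955 mean [ 0.5659 -0.2995] rect 564.6 -299.2 [ 5.2 20.8] 76.2
```

The carrier came free: its rim is at 0.096, so its underside is at 0.044, and the weight reads about 2 N. It needs 76 mm more.

Request:
jog_arm(motion=[0.4,0,0,0.015,0,0.4,0,0,0.02,0,0.4,0,0,0.02,0,0.4,0,0,0.014,0,0.4,0,0,0.007,0,0.4,0,0,0,0,0.4,0,0,0,0,0.4,0,0,0,0])

```text
time_s: 17.0
tcp_pos: [0.5698, -0.28, 0.1593]
eef_rot: [[0.972, -0.235, -0.002], [-0.235, -0.972, 0.001], [-0.002, -0.001, -1.0]]
force: [-0.9, 0.5, -2.2]
gripper_width: 0.0436
grip_force: 36.7
```

```bash
python3 - <<'E'
from h import *
o=monitor.get_obs();print(o["tcp_pos"],o["gripper_width"],o["force"],o["joint_vel"].round(3))
im,dep,P=cloud("wrist","w12"); blobs(im,dep,P,.03)
im,dep,P=cloud("scene","s12")
im2,dep,P=cloud("top","t12"); blobs(im2,dep,P,.03)
cv2.imwrite("pics/c12.png",np.hstack([cv2.resize(a,(400,300)) for a in(im,im2)])[:,:,::-1])
E
```

```text
[ 0.56984991 -0.27995196  0.15934653] 0.043571764286859764 [-0.85272435  0.53967537 -2.20463994] [ 0.     0.002  0.     0.001  0.001 -0.001]
red 66 [92.  1.] z 0.0319 mean [ 0.7306 -0.1994] rect 730.2 -199.9 [17.7  2.5] 74.3
green 863 [274. 267.] z 0.1638 mean [ 0.5851 -0.2838] rect 585.1 -283.7 [23.2  2.1] 77.5
green 1278 [261. 298.] z 0.1702 mean [ 0.5777 -0.2751] rect 568.2 -279.3 [33.  34.3] 75.7
green 333 [317. 316.] z 0.1700 mean [ 0.5659 -0.2953] rect 564.2 -295.1 [ 2.6 27.6] 76.3
green 2856 [278. 371.] z 0.1962 mean [ 0.5674 -0.2808] rect 567.2 -280.8 [21. 21.] 18.0
blue 1402 [ 46. 129.] z 0.0416 mean [ 0.6612 -0.144 ] rect 660.8 -143.8 [140.4   5.2] 7.1
blue 884 [222. 307.] z 0.1695 mean [ 0.574  -0.2611] rect 572.8 -260.8 [ 5.2 20.4] 76.0
blue 874 [326. 307.] z 0.1694 mean [ 0.5649 -0.2989] rect 563.7 -298.5 [ 5.4 20.4] 76.8
red 145 [153. 261.] z 0.0774 mean [0.4165 0.2383] rect 416.5 239.1 [19.  19.2] 80.5
yel 66 [148. 221.] z 0.0714 mean [0.5125 0.2421] rect 512.1 241.9 [18.1 19.6] 30.0
blue 7608 [ 84. 167.] z 0.2209 mean [0.6767 0.3542] rect 690.2 358.5 [318.  27.] 1.5
blue 75 [478.  67.] z 0.2307 mean [ 0.8099 -0.4663] rect 809.3 -463.2 [11.9 39. ] 11.1
blue 2579 [449. 103.] z 0.2400 mean [ 0.7431 -0.429 ] rect 683.4 -380.8 [117.  257.2] 45.9
blue 981 [387. 100.] z 0.0323 mean [ 0.8085 -0.3382] rect 808.5 -339.7 [ 69.2 111.1] 80.1
blue 697 [447. 224.] z 0.1436 mean [ 0.508  -0.4249] rect 505.7 -355.4 [ 67.6 187.5] 6.5
blue 1120 [481. 243.] z 0.2089 mean [ 0.4994 -0.4646] rect 472.9 -380.1 [ 80.7 229.3] 13.8
```

View pics/c12.png

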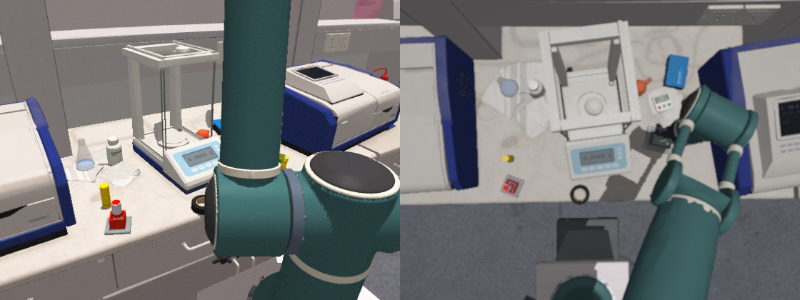

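Red stands in its nest at (118,208) in the left half. The bystanders are in place and the arm is holding the carrier level with its underside at about 0.118. I'll trim it by 2 mm, settle, and hand in.

Request:
jog_arm(motion=[0.4,0,0,0.002,0,0.4,0,0,0,0,0.4,0,0,0,0,0.4,0,0,0,0,0.4,0,0,0,0])

```text
time_s: 17.65
tcp_pos: [0.5707, -0.2804, 0.1628]
eef_rot: [[0.972, -0.235, 0.0], [-0.235, -0.972, 0.0], [0.0, -0.0, -1.0]]
force: [-0.3, -0.8, -2.8]
gripper_width: 0.0438
grip_force: 36.7
```

```bash
python3 -c "
from workcell import manip; print(manip.sign_off())"
```

```text
the job is handed in; nothing more can be done
None
```

The job is handed in at 17.65 s: the red cartridge stands in the reject nest, the green one is in the carrier, and the arm holds the carrier level about 12 cm up with both catches squeezed in; sign-off returned no verdict.

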